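# Let one tin of tuna out of the tin rack

## Robot

A 6-joint arm with a two-finger parallel gripper is mounted at the origin on a cart in front of the work surface, level with it; the furniture and walls round the work are solid. World frame = base frame: x ahead of the robot, y to its left, z up, the work surface at z = 0. Lengths are in m, angles in rad, forces in N, time in s.
With the tool pointing down it reaches from about 0.375 to 0.925 m from the base axis. Payload 5.7 kg.
Tool frame: the origin (TCP) lies midway between the tips of the shut fingers; the grasp point (between the pads) lies 19 mm behind it (pinch_z is the distance from the TCP to the grasp point, in m); z points along the fingers, y is the line along which they close (so a half turn about z gives the same grasp; the last joint's range is limited). The gripper opens to 85 mm and grips with 20 to 120 N. Pads are 22 mm wide; open, the fingers measure 114 mm over their backs; the gripper's body (76 mm by 85 mm) begins 54 mm behind the grasp point. The pads swing forward as they close: fully open they stand 13 mm farther back than shut.
Start: joints at [1.099, 0.359, 1.51, -0, 1.272, -0.115], TCP at [0.21, 0.562, 0.231] pointing down, gripper open.
Joint ranges: [-2.97, 2.97], [-1.01, 2.36], [0.21, 2.38], [-0.96, 4.11], [0.2, 2.71], [-2.98, 2.98]. Speed limits (rad/s): [2.39, 2.39, 3.14, 3.14, 3.14, 3.14].

## Interface

Orientations are given as a unit quaternion [w, x, y, z].
In Python, from bench import state, camera, job_done, pinch_z gives the robot as it stands.
- The arm moves only by the tool apply_moves, never from a script. Its argument "targets" is a list of rows, each a list of 5 numbers: the shift along the tool's x, y, z in units of 40 mm (1.0 is 40 mm), then the turn about the tool's z in units of 5 degrees (1.0 is 5 degrees), then the opening, from 0 (shut) to 1 (fully open). A call has 1 to 5 rows; each row shifts and turns the commanded pose from where the row before left it, along the tool's axes as they then stand; what a row does not reach is not made up. A row lasts 1/12 s, in which the tool goes at most 41.7 mm and 7.16 degrees, less where a joint would pass 70% of its speed; a pose out of reach is approached as far as the arm can. A call is refused whole if a number of a shift passes 1 or a number of a turn 1, either way. A call with a gripper value outside its range is refused whole. The fingers move at their own pace and stop on an object; "force" is the grip in N (left out, the last holds). Time passes only in rows, so rows that do not move let the fingers close. It gives the time, the measured TCP pose, the force, the opening and the grip force at its end, in the units of the state.
- state(): the state, without advancing time (a new reading comes with each control period).
- camera(name): name is "scene" or "top" or "wrist"; returns a dict with "pixels" (480x640x3 uint8, blue, green, red), "K" (3x3 intrinsics, pixels), "world_from_camera" (4x4, takes a point from camera to world coordinates). Camera axes: x right, y up, looking along -z (the intrinsics and any distortion apply to the point x, -y, -z); pixel columns grow to the right and rows downward; lengths in m; the calibration is good to about 2 mm. The wrist camera is an equidistant fisheye: a pixel r from the principal point sees the ray r / f radians off the axis. A picture is of the moment at which its call begins. There is no depth.
- job_done(): hands the job in; it is judged then, once.
The state is a dict: "clock": time; "joint_pos": joint angles; "joint_vel": joint speeds; "joint_efforts": joint torques, N m; "ee_pos": TCP position; "eef_rot": TCP orientation; "force": force on the tool from outside, world axes, zero at the start; "ft_torque": the same for the moment, N m; "width": finger opening in m; "finger_force": force on a finger pad.
Only numpy, scipy, OpenCV 4.12 (cv2) and the standard library are available. Lean on these libraries where they do the work, as an engineer would, in place of code of your own. Each camera call takes 0.05 s, during which the arm holds its last target. There are 200 camera calls.

## Task

Let one red-labelled tin out of its rack: with the fingertips press the black thumb pad of that rack's lever right down, keep it down until the first tin has rolled out into the outlet tray, then let the lever come back up by itself so that the gate is shut and the next tin has rolled up against it. Do this once, do not touch or lift any tin, and leave the other rack and everything else on the worktop alone.

Things in the scene. Friction and masses are not known exactly. Their poses are not given: they have to be found in the camera images.
- red_rack: fixed white rack of the red-labelled tins (two alike, places may be swapped), 370x62 mm. Origin: centre of its underside on the worktop; +x runs level from the low outlet end to the high end, z up. The lane falls 9 degrees to -x; three tins roll on edge. First tin's axis at x -0.045, z 0.082; let out, it rests at about x -0.144, z 0.066. Cheeks at x -0.058 reach z 0.167.
- red_lever (a joint): dark rocking lever over the red tins, rad: 0 at rest, 0.56 down on its stop. Axle across the lane at rack x -0.056, z 0.149. Pad down lifts the front gate: the first tin goes at 0.45, a stop keeps back the second; the tin rolls out in under 1 s. A spring (3 N at the pad, 5 N right down) brings the lever back; then the next tin rolls to the gate.
- red_pad (a point): top centre of the black thumb pad at the rear (+x) end of the red tins' lever: 44 mm along the rack, 40 mm across, 6 mm thick, tilted up to 17 degrees. On the rack's midline (y 0), at rack x 0.024, z 0.207 at rest and x 0.042, z 0.156 right down. Nothing stands above it.
- red_tin_1: first (next to the gate) red-labelled tin in its rack, 86 mm across, 40 mm wide, 0.23 kg, on edge. Origin: centre of one end face, on the tin's own axis; its z axis is that axis, level across the lane.
- red_tin_2: second red-labelled tin in its rack, 86 mm across, 40 mm wide, 0.23 kg, on edge. Origin: centre of one end face, on the tin's own axis; its z axis is that axis, level across the lane.
- red_tin_3: third red-labelled tin in its rack, 86 mm across, 40 mm wide, 0.23 kg, on edge. Origin: centre of one end face, on the tin's own axis; its z axis is that axis, level across the lane.
- green_rack: fixed white rack of the green-labelled tins (two alike, places may be swapped), 370x62 mm. Origin: centre of its underside on the worktop; +x runs level from the low outlet end to the high end, z up. The lane falls 9 degrees to -x; two tins roll on edge. First tin's axis at x -0.045, z 0.082; let out, it rests at about x -0.144, z 0.066. Cheeks at x -0.058 reach z 0.167.
- green_lever (a joint): dark rocking lever over the green tins, rad: 0 at rest, 0.56 down on its stop. Axle across the lane at rack x -0.056, z 0.149. Pad down lifts the front gate: the first tin goes at 0.45, a stop keeps back the second; the tin rolls out in under 1 s. A spring (3 N at the pad, 5 N right down) brings the lever back; then the next tin rolls to the gate.
- green_pad (a point): top centre of the black thumb pad at the rear (+x) end of the green tins' lever: 44 mm along the rack, 40 mm across, 6 mm thick, tilted up to 17 degrees. On the rack's midline (y 0), at rack x 0.024, z 0.207 at rest and x 0.042, z 0.156 right down. Nothing stands above it.
- green_tin_1: first (next to the gate) green-labelled tin in its rack, 86 mm across, 40 mm wide, 0.23 kg, on edge. Origin: centre of one end face, on the tin's own axis; its z axis is that axis, level across the lane.
- green_tin_2: second green-labelled tin in its rack, 86 mm across, 40 mm wide, 0.23 kg, on edge. Origin: centre of one end face, on the tin's own axis; its z axis is that axis, level across the lane.
- pepper_mill: bystander: turned wooden pepper mill, 58 mm wide, 170 mm high; origin at its underside
- salt_shaker: bystander, loose: glass salt shaker with a steel cap, 44 mm wide, 90 mm high; origin at its underside
- spice_jar: bystander: spice jar with a yellow cap, 42 mm wide, 96 mm high; origin at its underside
- vanilla_bottle: bystander: small brown dropper bottle, 33 mm wide, 102 mm high, on the round trivet; origin at its underside
- match_box: bystander: small dark blue box standing on its long edge, 19x53x36 mm; origin at its underside
Things that resemble listed ones, but are neither listed nor needed, are in the scene too. What is shaped like the red_tin_3 but turquoise is not meant. Leave any blue look-alike of the red_tin_2 alone.

How it is judged:
By the outcome, as a careful person would: the job done as asked, in the order asked, and still so for the second after the job is handed in, with the robot touching nothing.
It also fails if it takes over 32 s, if anything falls off the work surface, if the arm or the gripper's body presses on something with over 40 N, if the wrist force passes 120 N, or if a joint passes its speed limit or range.

## Working session

There is one attempt and no reset: what is moved stays moved. The work goes in short steps, Python scripts to look and compute and a tool call to move; the robot and the scene stay as the last step left them, time stands still between calls to the robot, and variables do not carry over. Pictures are saved under pics/ and viewed, at most 10 in all, crops included, and the job is handed in when it is done.

Besides the shell and the picture viewer there is one more tool, called after "Request:" by a JSON object that holds its "fn" and its "kwargs", one argument or row to a line. apply_moves: Moves the arm, as the interface text tells. Its arguments: {"type":"object","properties":{"targets":{"type":"array","items":{"type":"array","items":{"type":"number"}}},"force":{"type":"number"}},"required":["targets"]}

```bash
mkdir -p pics
cat > h.py <<'E'
import numpy as np, cv2
from bench import state, camera, job_done, pinch_z
def ray(c,u,v):
    K=c["K"];T=np.array(c["world_from_camera"])
    d=np.array([(u-K[0][2])/K[0][0],-(v-K[1][2])/K[1][1],-1.]);d=T[:3,:3]@d
    return T[:3,3],d/np.linalg.norm(d)
def onz(c,u,v,z):
    o,d=ray(c,u,v);return o+d*(z-o[2])/d[2]
def tri(rs):
    A=sum(np.eye(3)-np.outer(d,d) for o,d in rs);b=sum((np.eye(3)-np.outer(d,d))@o for o,d in rs)
    return np.linalg.solve(A,b)
def proj(c,p):
    T=np.linalg.inv(c["world_from_camera"]);q=T[:3,:3]@p+T[:3,3];K=c["K"]
    return K[0][0]*q[0]/-q[2]+K[0][2],K[1][1]*q[1]/q[2]+K[1][2]
E
python3 - <<'E'
from h import *
for n in("scene","top"):
    c=camera(n);cv2.imwrite(f"pics/{n}0.png",c["pixels"]);print(n,c["K"],c["world_from_camera"],[k for k in c])
print(state())
E
```

```text
scene [[599.03244856   0.         319.21964321]
 [  0.         599.03244856 235.56185328]
 [  0.           0.           1.        ]] [[ 0.71111529  0.29602902 -0.63771613 -0.56806626]
 [-0.70261426  0.266371   -0.65983308 -1.14449797]
 [-0.02546066  0.91728584  0.39741471  0.82768689]
 [ 0.          0.          0.          1.        ]] ['pixels', 'K', 'world_from_camera']
top [[437.93079011   0.         325.17630927]
 [  0.         437.93079011 236.97873246]
 [  0.           0.           1.        ]] [[-1.00904685e-02  9.81827397e-01 -1.89507639e-01  2.57685454e-01]
 [-9.99947232e-01 -1.02729314e-02  1.94741727e-05 -5.22306704e-02]
 [-1.92767870e-03  1.89497835e-01  9.81879246e-01  1.41493689e+00]
 [ 0.00000000e+00  0.00000000e+00  0.00000000e+00  1.00000000e+00]] ['pixels', 'K', 'world_from_camera']
{'clock': 0.1, 'joint_pos': array([ 1.09888598e+00,  3.59460406e-01,  1.51133924e+00, -6.76514996e-06,
        1.27249552e+00, -1.15105187e-01]), 'joint_vel': array([-0.00061623, -0.00247466, -0.00138023,  0.00104449, -0.00115582,
       -0.00036013]), 'joint_efforts': array([-8.39318614e-05, -5.28648841e+01, -2.79349673e+01, -3.64856578e-04,
        4.95117885e-03, -3.63124025e-05]), 'ee_pos': array([0.20929826, 0.5616503 , 0.23051559]), 'eef_rot': array([-2.43183384e-04,  1.77456688e-01,  9.84128243e-01, -8.15784249e-04]), 'force': array([ 0.93455808, -0.00734272, -0.97229275]), 'ft_torque': array([-0.03671171, -0.03879061,  0.0176351 ]), 'finger_force': 0.0, 'width': 0.08534456729614852}
```

View pics/scene0.png

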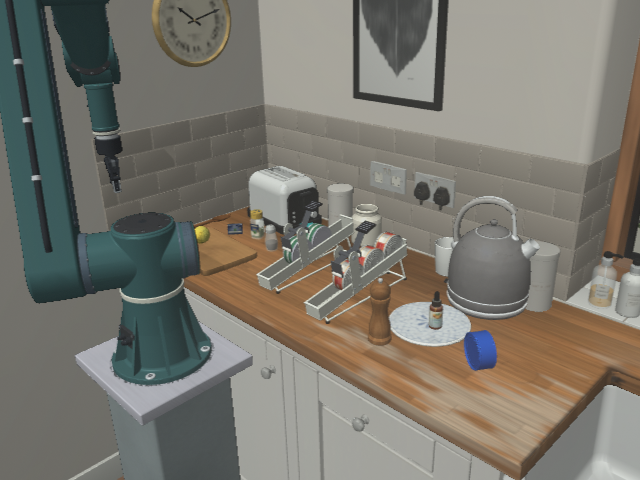

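View pics/top0.png

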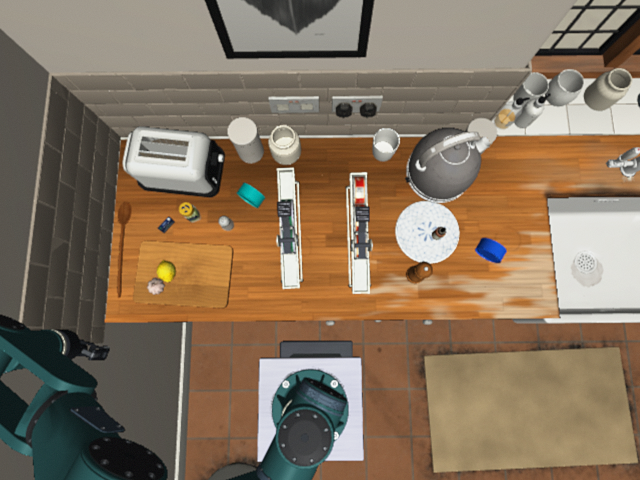

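Scene: two racks. The left one has green-labelled tins (about (305,240)), the right one has red labels (about (365,265)). Their pads are near (313,207) and (365,228) in the scene view, and (285,208) and (362,213) in the top view. The red rack is the right one. Loose look-alikes are a blue tin at (480,350) and a turquoise one at (250,195) in the top view. I'll confirm with one enlarged crop.

Run:
```python
from h import *
s=camera("scene")["pixels"][180:330,240:420];t=camera("top")["pixels"][160:300,260:390]
a=cv2.resize(s,None,fx=2.4,fy=2.4*1.0,interpolation=2);b=cv2.resize(t,None,fx=2.55,fy=2.57,interpolation=2)[:360]
cv2.imwrite("pics/crop.png",np.hstack([a[:359],b[:359]]))
for n,r in(("scene",(330,400,190,300)),("top",(340,375,165,300))):
    im=camera(n)["pixels"];m=(im.max(2)<60).astype(np.uint8)
    z=np.zeros_like(m);x0,x1,y0,y1=r;z[y0:y1,x0:x1]=m[y0:y1,x0:x1]
    k,l,st,ce=cv2.connectedComponentsWithStats(z)
    for i in range(1,k):
        if st[i,4]>15:print(n,st[i],ce[i])
```

```text
scene [356 224  19   9  48] [365.33333333 229.        ]
top [356 206  13   6  33] [361.54545455 208.42424242]
```

View pics/crop.png

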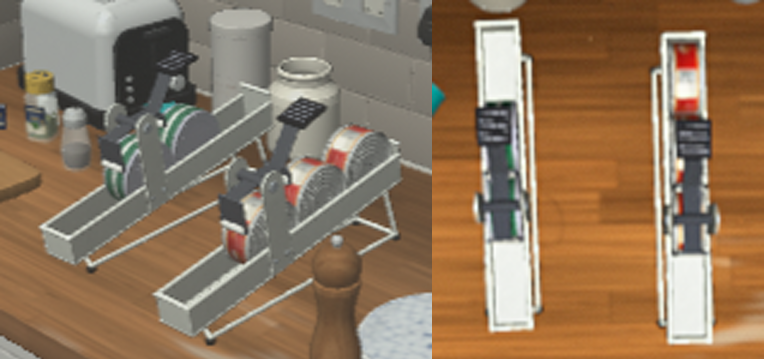

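The crop confirms it: the right rack holds three red-labelled tins with none in the tray, and its pad is at about (363,227) in the scene view and (363,213) in the top view. Now measuring.

Run:
```python
from h import *
S=camera("scene");T=camera("top")
def blob(c,x0,x1,y0,y1,th):
    im=c["pixels"][y0:y1,x0:x1];m=(im.max(2)<th).astype(np.uint8)
    m=cv2.morphologyEx(m,cv2.MORPH_CLOSE,np.ones((3,3)))
    cs=max(cv2.findContours(m,0,2)[0],key=cv2.contourArea)
    r=cv2.minAreaRect(cs);print(cv2.boundingRect(cs),r);return r[0][0]+x0,r[0][1]+y0
ps=blob(S,350,380,215,234,90);pt=blob(T,350,376,198,222,90);print(ps,pt)
for a,b in((ps,pt),((363.3,227.1),(362.7,213.3))):
    P=tri([ray(S,*a),ray(T,*b)]);print("pad",P,proj(S,P),proj(T,P))
# rack midline: white edges by row in top view
hsv=cv2.cvtColor(T["pixels"],cv2.COLOR_BGR2HSV);w=(hsv[...,1]<50)&(hsv[...,2]>120)
for v in(175,180,190,200,260,270,280,288,291):
    x=np.where(w[v,345:375])[0]+345;print(v,x.min(),x.max())
```

```text
(5, 6, 21, 13) ((15.250001907348633, 11.749999046325684), (11.31370735168457, 17.677669525146484), 45.0)
(4, 7, 16, 17) ((11.5, 15.0), (16.0, 15.0), 90.0)
(365.25000190734863, 226.74999904632568) (361.5, 213.0)
pad [ 0.56035528 -0.15660431  0.20255825] (np.float64(365.16544691499234), np.float64(226.77172810985408)) (np.float64(361.55483395292623), np.float64(212.9377123411302))
pad [ 0.55642401 -0.15752006  0.20395658] (np.float64(364.4588223374678), np.float64(226.7981254929323)) (np.float64(361.95161579941566), np.float64(214.1573606401667))
175 350 366
180 350 366
190 346 366
200 347 366
260 349 368
270 349 369
280 349 369
288 352 369
291 352 369
```

Request:
{"fn": "apply_moves", "kwargs": {
  "targets": [
    [0, 0, -0.5, -1, 0],
    [0, 0, -0.5, -1, 0],
    [0, 0, -0.5, -1, 0],
    [0, 0, -0.5, -1, 0],
    [0, 0, 0, 0, 0]
  ],
  "force": 40
}}

```text
clock: 0.82
ee_pos: [0.2106, 0.5643, 0.3157]
eef_rot: [0.002, 0.002, 1.0, 0.003]
force: [0.6, -0.1, 0.3]
width: 0.0258
finger_force: 0.0
```

Request:
{"fn": "apply_moves", "kwargs": {
  "targets": [
    [-0.4, -0.9, 0, 0, 0],
    [-0.4, -0.9, 0, 0, 0],
    [-0.4, -0.9, 0, 0, 0],
    [-0.4, -0.9, 0, 0, 0],
    [-0.4, -0.9, 0, 0, 0]
  ]
}}

```text
clock: 1.23
ee_pos: [0.2881, 0.3797, 0.3105]
eef_rot: [-0.0, 0.004, 1.0, -0.0]
force: [0.4, 0.5, -0.7]
width: -0.0001
finger_force: 0.0
```

Request:
{"fn": "apply_moves", "kwargs": {
  "targets": [
    [-0.4, -0.9, 0, 0, 0],
    [-0.4, -0.9, 0, 0, 0],
    [-0.4, -0.9, 0, 0, 0],
    [-0.4, -0.9, 0, 0, 0],
    [-0.4, -0.9, 0, 0, 0]
  ]
}}

```text
clock: 1.65
ee_pos: [0.3667, 0.1991, 0.3108]
eef_rot: [-0.0, 0.005, 1.0, -0.0]
force: [0.7, 0.2, 0.4]
width: -0.0
finger_force: 0.0
```

Run:
```python
from h import *
T=camera("top");s=state();print(s["ee_pos"],s["eef_rot"],s["width"],s["clock"])
for z in(.1,.12):
  a=onz(T,358.5,180,z)
  for y in (.05,.07):
    b=onz(T,361,288,y);print(a,b,np.degrees(np.arctan2(*(a-b)[[1,0]])))
```

```text
[0.36977992 0.19292206 0.31079221] [ 9.91949284e-04  6.63038508e-03  9.99973300e-01 -2.90757528e-03] -0.0003635280353191741 1.7
[ 0.69237294 -0.15860122  0.1       ] [ 0.35867669 -0.16182163  0.05      ] 0.5529284208930909
[ 0.69237294 -0.15860122  0.1       ] [ 0.35719689 -0.16021583  0.07      ] 0.276002540005874
[ 0.6857614  -0.15698334  0.12      ] [ 0.35867669 -0.16182163  0.05      ] 0.8474666554185151
[ 0.6857614  -0.15698334  0.12      ] [ 0.35719689 -0.16021583  0.07      ] 0.563669880351834
```

Request:
{"fn": "apply_moves", "kwargs": {
  "targets": [
    [-0.4, -0.87, 0, 0, 0],
    [-0.4, -0.87, 0, 0, 0],
    [-0.4, -0.87, 0, 0, 0],
    [-0.4, -0.87, 0, 0, 0],
    [-0.4, -0.87, 0, 0, 0]
  ]
}}

```text
clock: 2.12
ee_pos: [0.4455, 0.0248, 0.3108]
eef_rot: [-0.0, 0.005, 1.0, 0.0]
force: [0.7, 1.4, 0.8]
width: 0.0004
finger_force: 0.0
```

Request:
{"fn": "apply_moves", "kwargs": {
  "targets": [
    [-0.4, -0.87, 0, 0, 0],
    [-0.4, -0.87, 0, 0, 0],
    [-0.4, -0.87, 0, 0, 0],
    [-0.4, -0.87, 0, 0, 0],
    [0, 0, 0, 0, 0]
  ]
}}

```text
clock: 2.53
ee_pos: [0.5112, -0.1193, 0.3105]
eef_rot: [0.001, 0.007, 1.0, -0.002]
force: [0.6, -0.0, 0.7]
width: 0.0001
finger_force: 0.0
```

Run:
```python
from h import *
c=camera("wrist");cv2.imwrite("pics/w1.png",c["pixels"]);print(c["K"],c["world_from_camera"])
s=state();print(s["ee_pos"],s["eef_rot"],s["clock"])
np.savez("w1.npz",px=c["pixels"],K=c["K"],T=c["world_from_camera"])
```

```text
[[371.64829954   0.         320.66870685]
 [  0.         371.64829954 236.34015526]
 [  0.           0.           1.        ]] [[ 0.01316013 -0.94684063 -0.3214337   0.42880755]
 [ 0.99990467  0.01111806  0.00818783 -0.11705377]
 [-0.00417885 -0.32151081  0.94689669  0.45227161]
 [ 0.          0.          0.          1.        ]]
[ 0.50951963 -0.1161683   0.31031786] [-1.78306375e-04  6.65354251e-03  9.99977805e-01 -2.97035339e-04] 2.5833
```

View pics/w1.png

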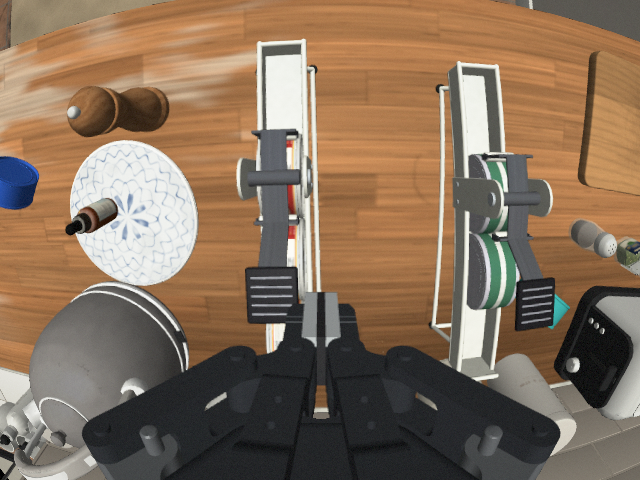

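The wrist view shows the red pad with corners about (247,267) to (298,322), centre (272,295). The fingers are shut, with tips at (320,300). I'll triangulate all three views.

```bash
cat >> h.py <<'E'
def fray(K,T,u,v):
    x,y=(u-K[0][2])/K[0][0],(v-K[1][2])/K[1][1];r=np.hypot(x,y);s=np.sin(r)/r
    return T[:3,3],T[:3,:3]@np.array([x*s,-y*s,-np.cos(r)])
E
python3 - <<'E'
from h import *
w=np.load("w1.npz");K,T=w["K"],w["T"];S=camera("scene");Tp=camera("top")
im=w["px"][255:330,240:304];m=(im.max(2)<60).astype(np.uint8);m=cv2.morphologyEx(m,3,np.ones((7,7)))
c=max(cv2.findContours(m,0,2)[0],key=cv2.contourArea);print(cv2.boundingRect(c))
W=fray(K,T,272.5,294.5)
a=ray(S,365,226.8);b=ray(Tp,361.5,213)
print(tri([W,a]),tri([W,a,b]))
for z in(.2,.207):
  f=lambda u,v:(lambda o,d:o+d*(z-o[2])/d[2])(*fray(K,T,u,v))
  print(z,f(247,267),f(297,267),f(299,322),f(247,322),f(272.5,294.5))
E
```

```text
(5, 12, 59, 63)
[ 0.55984804 -0.15646776  0.20260037] [ 0.56001381 -0.15643225  0.20253104]
0.2 [ 0.53807987 -0.17480947  0.2       ] [ 0.53821224 -0.13707615  0.2       ] [ 0.58608485 -0.13738989  0.2       ] [ 0.58661558 -0.17953661  0.2       ] [ 0.56122259 -0.15688436  0.2       ]
0.207 [ 0.53504779 -0.17320687  0.207     ] [ 0.53517649 -0.13652058  0.207     ] [ 0.58172074 -0.13682561  0.207     ] [ 0.58223674 -0.17780284  0.207     ] [ 0.55754836 -0.15577915  0.207     ]
```

Request:
{"fn": "apply_moves", "kwargs": {
  "targets": [
    [-0.6, -0.5, 0, 0, 0],
    [-0.66, -0.5, 0, 0, 0],
    [0, 0, 0.9, 0, 0],
    [0, 0, 0.9, 0, 0],
    [0, 0, 0, 0, 0]
  ]
}}

```text
clock: 3.1
ee_pos: [0.5537, -0.1503, 0.2328]
eef_rot: [-0.006, 0.003, 1.0, 0.003]
force: [-2.4, 0.6, -1.0]
width: 0.0
finger_force: 0.0
```

Run:
```python
from h import *
c=camera("wrist");d=camera("scene")
cv2.imwrite("pics/w2.png",np.hstack([c["pixels"][120:420,160:480],cv2.resize(d["pixels"][180:280,300:420],None,fx=3,fy=3)]))
s=state();print(s["ee_pos"],s["force"],s["clock"])
```

```text
[ 0.55684206 -0.15168191  0.23857336] [-0.05326051  0.36178231  0.66498514] 3.2
```

View pics/w2.png

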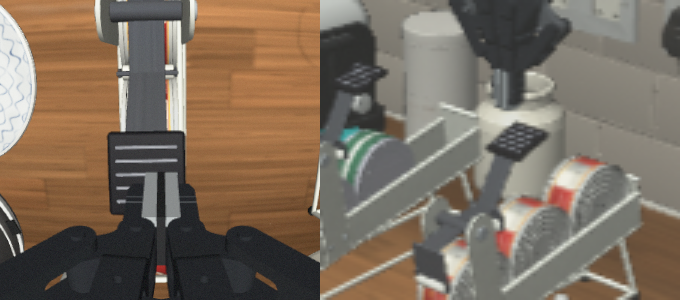

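The tips hang just above the pad, about 5 mm to one side. I'll correct that and come down to near contact.

Request:
{"fn": "apply_moves", "kwargs": {
  "targets": [
    [-0.1, -0.12, 0.2, 0, 0],
    [0, 0, 0.3, 0, 0],
    [0, 0, 0.1, 0, 0],
    [0, 0, 0, 0, 0],
    [0, 0, 0, 0, 0]
  ]
}}

```text
clock: 3.62
ee_pos: [0.5629, -0.1586, 0.2165]
eef_rot: [0.001, 0.004, 1.0, -0.0]
force: [-0.9, 0.1, -0.2]
width: -0.0004
finger_force: 0.0
```

Request:
{"fn": "apply_moves", "kwargs": {
  "targets": [
    [0, 0, 0.25, 0, 0],
    [-0.06, 0, 0.25, 0, 0],
    [-0.06, 0, 0.25, 0, 0],
    [-0.08, 0, 0.25, 0, 0],
    [-0.08, 0, 0.25, 0, 0]
  ]
}}

```text
clock: 4.03
ee_pos: [0.5748, -0.159, 0.1648]
eef_rot: [0.001, 0.004, 1.0, -0.0]
force: [0.8, -0.4, 5.3]
width: 0.0002
finger_force: 2.4
```

Request:
{"fn": "apply_moves", "kwargs": {
  "targets": [
    [-0.05, 0, 0.1, 0, 0],
    [-0.02, 0, 0.05, 0, 0],
    [0, 0, 0, 0, 0]
  ]
}}

```text
clock: 4.28
ee_pos: [0.5758, -0.1588, 0.1584]
eef_rot: [-0.001, 0.004, 1.0, -0.0]
force: [-0.8, -2.5, 3.9]
width: 0.0002
finger_force: 1.6
```

Request:
{"fn": "apply_moves", "kwargs": {
  "targets": [
    [0, 0, 0.08, 0, 0],
    [0, 0, 0.04, 0, 0],
    [0, 0, 0, 0, 0]
  ]
}}

```text
clock: 4.53
ee_pos: [0.5761, -0.1589, 0.1569]
eef_rot: [0.0, 0.004, 1.0, -0.0]
force: [-5.5, 0.6, 19.0]
width: -0.0
finger_force: 8.8
```

Run:
```python
from h import *
c=camera("wrist");d=camera("scene")
cv2.imwrite("pics/w3.png",np.hstack([c["pixels"][0:360,160:480],cv2.resize(d["pixels"][200:320,300:420],None,fx=3,fy=3)]))
s=state();print(s["ee_pos"],s["force"],s["clock"])
```

```text
[ 0.57606963 -0.15892431  0.15693764] [-5.19627941 -0.39008269 18.46355358] 4.6333
```

View pics/w3.png

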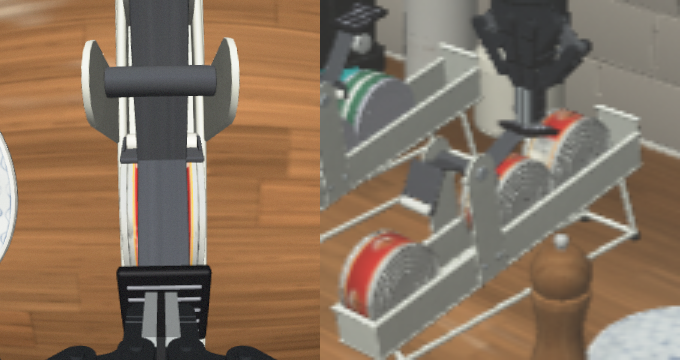

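The lever is on its stop at 19 N. The first tin has rolled into the tray (right crop, about (385,270)), the second is held back, and the gate is up. I'll hold a little longer, then let it up gently.

Request:
{"fn": "apply_moves", "kwargs": {
  "targets": [
    [0, 0, 0, 0, 0],
    [0, 0, 0, 0, 0],
    [0, 0, 0, 0, 0],
    [0, 0, 0, 0, 0],
    [0, 0, 0, 0, 0]
  ]
}}

```text
clock: 5.05
ee_pos: [0.576, -0.1589, 0.1569]
eef_rot: [0.0, 0.004, 1.0, -0.0]
force: [-5.4, -0.3, 18.7]
width: 0.0003
finger_force: 8.6
```

Request:
{"fn": "apply_moves", "kwargs": {
  "targets": [
    [0, 0, 0, 0, 0],
    [0, 0, 0, 0, 0],
    [0, 0, -0.1, 0, 0],
    [0.05, 0, -0.25, 0, 0],
    [0.08, 0, -0.3, 0, 0]
  ]
}}

```text
clock: 5.47
ee_pos: [0.5706, -0.1586, 0.1809]
eef_rot: [-0.001, 0.004, 1.0, 0.0]
force: [-1.5, -1.5, 3.2]
width: 0.0004
finger_force: 1.2
```

Request:
{"fn": "apply_moves", "kwargs": {
  "targets": [
    [0.08, 0, -0.3, 0, 0],
    [0.08, 0, -0.3, 0, 0],
    [0, 0, -0.5, 0, 0],
    [0, 0, -0.8, 0, 0],
    [0, 0, -0.8, 0, 0]
  ]
}}

```text
clock: 5.88
ee_pos: [0.5633, -0.1577, 0.2893]
eef_rot: [-0.001, 0.004, 1.0, 0.001]
force: [0.6, -0.3, -0.2]
width: 0.0003
finger_force: 0.0
```

Request:
{"fn": "apply_moves", "kwargs": {
  "targets": [
    [0, 0, 0, 0, 0],
    [0, 0, 0, 0, 0],
    [0, 0, 0, 0, 0],
    [0, 0, 0, 0, 0],
    [0, 0, 0, 0, 0]
  ]
}}

```text
clock: 6.3
ee_pos: [0.5638, -0.1581, 0.2871]
eef_rot: [-0.001, 0.004, 1.0, 0.001]
force: [0.8, 0.9, -0.3]
width: 0.0002
finger_force: 0.0
```

Request:
{"fn": "apply_moves", "kwargs": {
  "targets": [
    [0, 0, 0, 0, 0],
    [0, 0, 0, 0, 0],
    [0, 0, 0, 0, 0],
    [0, 0, 0, 0, 0],
    [0, 0, 0, 0, 0]
  ]
}}

```text
clock: 6.72
ee_pos: [0.5648, -0.1586, 0.2884]
eef_rot: [-0.0, 0.004, 1.0, 0.0]
force: [0.2, 0.3, 0.8]
width: -0.0002
finger_force: 0.0
```

Run:
```python
from h import *
c=camera("wrist");d=camera("scene")
cv2.imwrite("pics/w4.png",np.hstack([c["pixels"][0:360,160:480],cv2.resize(d["pixels"][200:320,300:420],None,fx=3,fy=3)]))
s=state();print(s["ee_pos"],s["force"],s["clock"])
```

```text
[ 0.5648147  -0.15857718  0.28847723] [-0.49530831 -0.78054922 -0.10295097] 6.8167
```

View pics/w4.png

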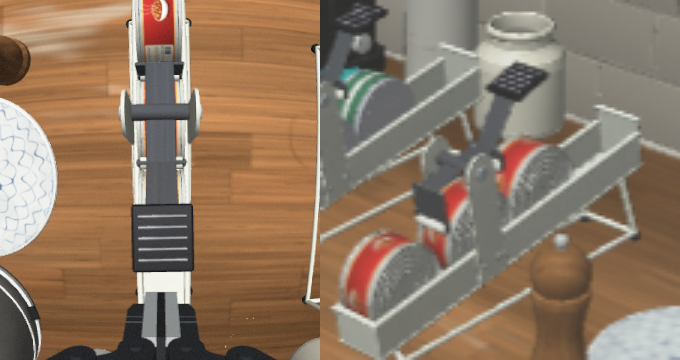

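The lever is back up with its pad at (515,82) in the crop and the gate shut. The first tin is in the tray at (385,275), the next is against the gate at (450,215), and the third has rolled up behind it. The robot is clear of everything.

```bash
python3 -c "
from bench import job_done
print(job_done())"
```

```text
the job is handed in; nothing more can be done
None
```

Done: one red-labelled tin is in the outlet tray, the lever came back up with the gate shut and the next tin against it, and the robot touched only the red lever's pad; the job was handed in at about 7 s on the robot's clock.

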